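Release the lever lock and set the length stop

ROBOT

A 6-joint arm with a two-finger parallel gripper is mounted at the origin on the work surface; the furniture and walls round the work are solid. World frame = base frame: x ahead of the robot, y to its left, z up, the work surface at z = 0. Lengths are in m, angles in rad, forces in N, time in s.
With the tool pointing down it reaches from about 0.375 to 0.9 m from the base axis. Payload 3.1 kg.
Tool frame: the origin (TCP) lies between the finger pads; the fingertips stand 17 mm ahead of it and the grasp point (between the pads) lies 2 mm behind it; z points along the fingers, y is the line along which they close (so a half turn about z gives the same grasp; the last joint's range is limited). The gripper opens to 85 mm and grips with 20 to 120 N. Pads are 22 mm wide; open, the fingers measure 114 mm over their backs; the gripper's body (76 mm by 85 mm) begins 54 mm behind the grasp point. The pads swing forward as they close: fully open they stand 13 mm farther back than shut.
Start: joints at [1.135, 0.527, 1.433, -0, 1.181, -0.178], TCP at [0.159, 0.604, 0.248] pointing down, gripper open.
Joint ranges: [-3.08, 3.08], [-0.75, 2.2], [0.22, 2.44], [-1.43, 4.57], [0, 2.65], [-2.85, 2.85]. Speed limits (rad/s): [2.79, 2.79, 3.14, 3.14, 3.14, 3.14].

INTERFACE

Orientations are given as a unit quaternion [x, y, z, w].
In Python, from station import sense, vision, order gives the robot as it stands.
- The arm moves only by the shell command python3 -m crank 'ROWS' [OPENING] [FORCE]. ROWS is JSON, a list of rows, each an object with "dp": the shift along the world's x, y, z in units of 30 mm (1.0 is 30 mm), a list of three; "angular": the turn, a rotation vector about the world's x, y, z in degrees, a list of three. In form: [{"dp": [dx, dy, dz], "angular": [ax, ay, az]}, ...]. A call has 1 to 20 rows; each row shifts and turns the commanded pose from where the row before left it; what a row does not reach is not made up. A row lasts 1/10 s, in which the tool goes at most 50 mm and 8.59 degrees, less where a joint would pass 70% of its speed; a pose out of reach is approached as far as the arm can. A call is refused whole if a number of a shift passes 1 or a number of a turn 8.59, either way. A call with a gripper value outside its range is refused whole. OPENING is the closure, from 0 (fully open) to 1 (shut), set as the call begins (- or left out, the last holds). The fingers move at their own pace and stop on an object; FORCE is the grip in N (left out, the last holds). Time passes only in rows, so rows that do not move let the fingers close. It gives the time, the measured TCP pose, the force, the opening and the grip force at its end, in the units of the state.
- sense(): the state, without advancing time (a new reading comes with each control period).
- vision.snapshot(name): name is "side" or "top"; returns a dict with "image" (480x640x3 uint8, blue, green, red), "range_z" (480x640 float32, m along the optical axis (not along the pixel's ray), 0 where there is no reading), "mtx" (3x3 intrinsics, pixels), "pose" (4x4, takes a point from camera to world coordinates). Camera axes: x right, y down, z forward; pixel columns grow to the right and rows downward; lengths in m; the calibration is good to about 2 mm. A picture is of the moment at which its call begins.
- order.sign_off(): hands the job in; it is judged then, once.
The state is a dict: "t": time; "q": joint angles; "qd": joint speeds; "tau": joint torques, N m; "tcp_pos": TCP position; "tool_rot": TCP orientation; "force": force on the tool from outside, world axes, zero at the start; "ft_torque": the same for the moment, N m; "finger_gap": opening from 0.0 (shut) to 1.0 (fully open); "gripper_force": force on a finger pad.
Only numpy, scipy, OpenCV 4.12 (cv2) and the standard library are available. Lean on these libraries where they do the work, as an engineer would, in place of code of your own. Each camera call takes 0.05 s, during which the arm holds its last target. There are 200 camera calls.

TASK

Release the slide of the bench length stop: lift the locking collar on the lever, flip the lever over to the other side, away from the slide, and see that the collar drops fully home in the notch there, so that the lever is locked again. Then push the stiff slide by its upright tab, a little at a time, until its pointer stands in line with the index mark, without running past it. Do not shift the index mark, and leave the measuring tools lying around alone.

Things in the scene. Friction and masses are not known exactly. Their poses are not given: they have to be found in the camera images.
- stop_bed: the length stop: a flat dark steel bed 100 x 360 mm, 12 mm thick, bolted to the desk. Origin under its middle, at desk height; x across the bed (the scale strip lies along its -x edge), y along it: the lever toggle stands at the +y end, the slide runs on the -y half, z up.
- lever_pivot (a point): hinge axis of the lever (along the bed's x), 60 mm above the desk, between two round-topped grey cheek plates of 46 mm radius about this point, 34 mm over their outsides. They hide a sector with two notches. The lever rises from here, a 12 mm rod whose black cap (20 mm wide) ends 112 mm from the pivot.
- lock_lever (a joint): lever angle, rad: 0 = as found, locked, leaning 0.436 from upright towards the slide (bed -y); grows as it is flipped over (upright at 0.436, end 1.20). Stays where left. The far notch is hidden, anywhere from 0.74 to 0.98 (0.03 play): feel for it. With the collar let go on the sector between the notches, the lever pushed on stops dead as the collar drops in; carried past, it does not drop.
- lock_collar (a joint): travel of the collar along the lever away from the pivot, m: 0 = fully home in a notch (lever locked), about 0.008 = riding on the sector between or beyond the notches, 0.013 = lifted to its stop. It must be lifted more than 0.009 to come out of a notch. A spring drives it home with 5 N (7 N when lifted). Riding, the lever pushed near the collar's top gives way to 3 to 8 N.
- collar_center (a point): middle of the locking collar: a rounded aluminium block sleeved on the lever, 30 mm across (bed x; two ribbed flats) x 34 mm x 38 mm along the lever, a dark band near either end; 67 mm from the pivot when home. The lever cap ends 45 mm beyond it. Pinch it on the flats (fingers closing along bed x) and lift it along the lever, not straight up.
- tab_face (a point): the slide's upright aluminium tab, 60 mm wide (bed x), 10 mm thick, top 83 mm and foot 39 mm above the desk: this is the middle of its face towards the lever (bed +y), 65 mm above the desk. Push here along bed -y. The slide is barred (a few mm of play) until the lever is flipped; then it takes a steady 6 N and stays where it is left.
- slide_pointer (a point): tip of the small steel pointer on the -x side of the slide, 31 mm above the desk. It moves with the slide, 35 mm on the bed's -y side of the tab face.
- index_mark (a point): index mark: a thin upright steel blade (3 mm thick, top 42 mm above the desk; this point is mid-thickness) on a dark clip on the scale strip, 40 to 100 mm from the parked pointer towards bed -y, and not to be shifted. The pointer is in line with it when both have the same bed y.
- caliper: bystander: digital caliper, 72 x 235 x 15 mm, lying flat on the -x side of the bed; origin under its middle.
- micrometer: bystander: outside micrometer, 46 x 140 x 14 mm, lying flat on the +x side of the bed; origin under its middle.
- ring_gauge: bystander: knurled steel ring, 54 mm wide, 18 mm high, lying flat on the +x side of the bed; origin under its middle.

How it is judged:
On the way, in this order (a step that is already met when the one before it is completed fails the run):
1. the lever is flipped to the far side and the collar is home in the notch there (value of joint lock_lever above 0.65 rad and value of joint lock_collar below 0.003 m), for 0.2 s.
2. the slide's pointer is in line with the index mark (y of slide_pointer in the frame of index_mark between -0.0035 and 0.0035 m), for 0.2 s.
At the end, for the whole second after the job is handed in: the lever leans to the side away from the slide (more than 0.65 rad from where it was) with the collar home in the notch there (within 3 mm of fully down), and the slide's pointer is within 3.5 mm of the index mark along the bed (all of step 1 and all of step 2); the robot touches nothing.
It fails at once if the slide runs past the index mark by more than 6 mm (y of slide_pointer in the frame of index_mark below -0.006 m).
It fails at once if the index mark is shifted by more than 4 mm (distance of index_mark from where it was at the start of the episode above 0.004 m).
It fails at once if the caliper, micrometer or ring is moved by more than 25 mm (distance of any of caliper, micrometer, ring_gauge from where it was at the start of the episode above 0.025 m).
It also fails if it takes over 67 s, if anything falls off the work surface, if the arm or the gripper's body presses on something with over 40 N, if the wrist force passes 120 N, or if a joint passes its speed limit or range.

## Working session

There is one attempt and no reset: what is moved stays moved. The work goes in short steps, Python scripts to look and compute and a shell command to move; the robot and the scene stay as the last step left them, time stands still between calls to the robot, and variables do not carry over. Pictures are saved under pics/ and viewed, at most 10 in all, crops included, and the job is handed in when it is done.

```bash
ls; mkdir -p pics; python3 - <<'E'
from station import sense, vision
import cv2,numpy as np
s=sense();print(s)
for n in("side","top"):
    d=vision.snapshot(n);cv2.imwrite(f"pics/{n}0.png",d["image"]);np.savez(f"{n}0.npz",**d);print(n,d["mtx"].tolist(),d["pose"].round(4).tolist())
E
```

```text
pics
{'t': 0.0, 'q': array([ 1.13549901e+00,  5.28447864e-01,  1.43386634e+00, -1.07940636e-05,
        1.18141578e+00, -1.78550989e-01]), 'qd': array([ 0.00064901, -0.00041713, -0.00173366, -0.00157326, -0.00059632,
        0.00060073]), 'tau': array([ 1.45813206e-04, -4.42360246e+01, -1.78023112e+01, -2.54829692e-04,
        8.48631462e-03, -6.26502327e-06]), 'tcp_pos': array([0.15842933, 0.60389908, 0.24735627]), 'tool_rot': array([ 1.28018753e-01,  9.91771172e-01, -1.02023327e-03, -3.18116584e-04]), 'force': array([-0.47092086,  0.68744397,  0.68300942]), 'ft_torque': array([-0.02335897,  0.04848558, -0.05119813]), 'gripper_force': 0.0, 'finger_gap': 1.0016509782415475}
side [[550.9080265449509, 0.0, 316.43615094843216], [0.0, 550.9080265449509, 236.91568435598472], [0.0, 0.0, 1.0]] [[-0.9886, -0.066, 0.1352, 0.4521], [-0.1501, 0.364, -0.9192, 0.8469], [0.0115, -0.929, -0.3698, 0.4377], [0.0, 0.0, 0.0, 1.0]]
top [[481.3492488535045, 0.0, 320.1800786080669], [0.0, 481.3492488535045, 237.17855631593218], [0.0, 0.0, 1.0]] [[0.008, -0.9901, 0.1402, 0.4577], [-0.9999, -0.006, 0.0144, 0.0487], [-0.0134, -0.1403, -0.99, 0.9371], [0.0, 0.0, 0.0, 1.0]]
```

View pics/side0.png

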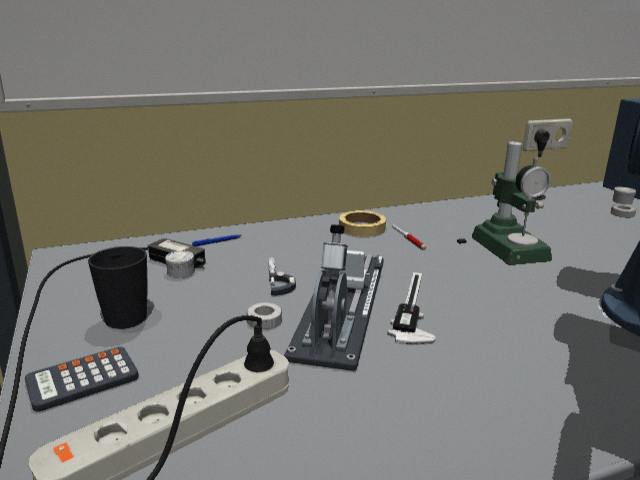

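View pics/top0.png

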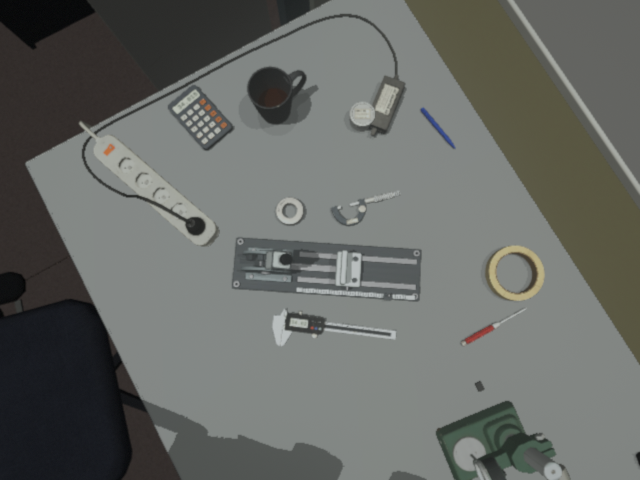

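The side view shows the lever (cap about (336,229), collar (335,257)) leaning away from the camera. In the top view the bed spans about (237,238) to (420,300), with the tab at (345,268). I'll enlarge the bed.

```bash
python3 - <<'E'
import cv2
i=cv2.imread("pics/top0.png");cv2.imwrite("pics/topc.png",cv2.resize(i[230:308,228:428],None,fx=4,fy=4,interpolation=cv2.INTER_CUBIC))
E
```

```text
(no output)
```

View pics/topc.png

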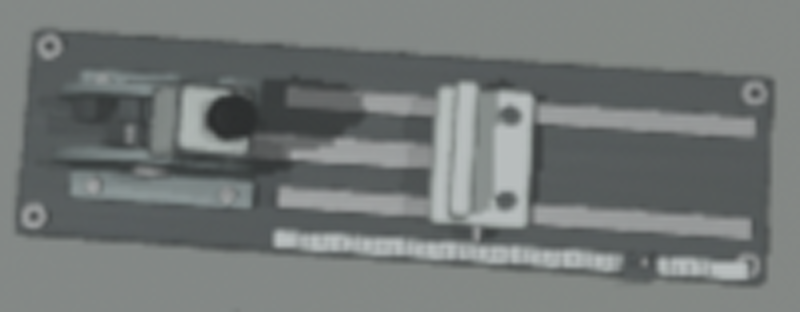

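The crop shows bed corners at (36,30), (773,78), (764,283), (18,234), the pointer tip at about (477,238), the index clip at about (640,263) with the blade near (645,262), the tab top edge near (455..478, 82..215), and the cap at (232,118).

```bash
cat > h.py <<'E'
import numpy as np
def ray(d,u,v,z):
    K,P=d["mtx"],d["pose"];r=P[:3,:3]@np.linalg.solve(K,[u,v,1]);return P[:3,3]+r*(z-P[2,3])/r[2]
def rng(d,u,v):
    K,P=d["mtx"],d["pose"];z=d["range_z"][int(round(v)),int(round(u))];return P[:3,:3]@(np.linalg.solve(K,[u,v,1])*z)+P[:3,3]
def proj(d,p):
    K,P=d["mtx"],d["pose"];c=K@(P[:3,:3].T@(np.asarray(p)-P[:3,3]));return c[:2]/c[2]
try:
    b=np.load("bed.npz");O,R=b["O"],b["R"]
    W=lambda p:R@np.asarray(p)+O
    B=lambda p:R.T@(np.asarray(p)-O)
except Exception: pass
E
python3 - <<'E'
from h import *
d=np.load("top0.npz");f=lambda x,y,z:ray(d,228+(x-1.5)/4,230+(y-1.5)/4,z)
TL,TR,BR,BL=[f(*c,.012) for c in((36,30),(773,78),(764,283),(18,234))]
print([np.linalg.norm(a-b).round(4) for a,b in((TL,TR),(BL,BR),(TL,BL),(TR,BR))])
O=(TL+TR+BR+BL)/4;O[2]=0
y=(TL+BL-TR-BR);y[2]=0;y/=np.linalg.norm(y);x=np.array([y[1],-y[0],0]);R=np.c_[x,y,[0,0,1]]
np.savez("bed.npz",O=O,R=R);print(O,np.degrees(np.arctan2(-y[0],y[1])))
import importlib,h;importlib.reload(h);from h import B,W
L=[("ptr",477,238,.031),("mark",645,262,.042),("tabA",467,84,.083),("tabB",462,215,.083),("cap",232,118,.16)]
for n,u,v,z in L:
    p=f(u,v,z);q=rng(d,228+(u-1.5)/4,230+(v-1.5)/4);print(n,p.round(4),"bed",B(p).round(4),"range bed",B(q).round(4))
s=np.load("side0.npz")
for n,u,v in(("cap",336,229),("collar",335,257)): print(n,"side range bed",B(rng(s,u,v)).round(4))
# tab face & pointer from cloud
for d,n in((d,"top"),(s,"side")):
    v,u=np.mgrid[0:480,0:640];K=d["mtx"];z=d["range_z"];P=d["pose"]
    c=np.stack([(u-K[0,2])/K[0,0]*z,(v-K[1,2])/K[1,1]*z,z],-1)[z>0]@P[:3,:3].T+P[:3,3];b=(c-O)@R
    m=(abs(b[:,0])<.05)&(abs(b[:,1])<.18)&(b[:,2]>.02)
    b=b[m]
    t=b[(b[:,2]>.05)&(b[:,1]<.01)&(b[:,1]>-.1)]
    print(n,"tab",len(t),np.percentile(t,[2,10,50,90,98],axis=0).round(4).tolist() if len(t) else"")
    k=b[(b[:,0]<-.03)&(b[:,1]<-.01)&(b[:,2]>.018)];print("markpts",k[k[:,1]<-.09].round(3).tolist()[:20]);print("near edge",len(k))
    l=b[(b[:,2]>.11)];print("lever",l.min(0).round(3),l.max(0).round(3),l.mean(0).round(3))
    pl=b[(b[:,1]>.03)&(b[:,2]>.03)&(b[:,2]<.106)];print("cheeks",pl.min(0).round(3),pl.max(0).round(3))
E
```

```text
[np.float64(0.3577), np.float64(0.3567), np.float64(0.0989), np.float64(0.0983)]
[0.52798546 0.04917036 0.        ] -3.347832014348686
ptr [0.4881 0.0111 0.031 ] bed [-0.0376 -0.0403  0.031 ] range bed [-0.038  -0.0399  0.0419]
mark [ 0.4773 -0.0658  0.042 ] bed [-0.0439 -0.1177  0.042 ] range bed [-0.0438 -0.118   0.04  ]
tabA [0.5547 0.0178 0.083 ] bed [ 0.0285 -0.0298  0.083 ] range bed [ 0.0286 -0.0298  0.0821]
tabB [0.4964 0.0199 0.083 ] bed [-0.0298 -0.0311  0.083 ] range bed [-0.0298 -0.031   0.0834]
cap [0.5314 0.1158 0.16  ] bed [-0.0004  0.0667  0.16  ] range bed [-0.0008  0.0663  0.1637]
cap side range bed [-0.0016  0.0748  0.1608]
collar side range bed [-0.0054  0.0994  0.1286]
top tab 198 [[-0.0294, -0.0354, 0.0609], [-0.0255, -0.0343, 0.0791], [-0.0016, -0.0302, 0.0826], [0.0225, -0.0261, 0.0844], [0.0276, -0.0255, 0.0857]]
markpts [[-0.042, -0.11, 0.027], [-0.042, -0.112, 0.025], [-0.042, -0.114, 0.025], [-0.041, -0.116, 0.025], [-0.041, -0.118, 0.027], [-0.041, -0.12, 0.027], [-0.041, -0.122, 0.026], [-0.041, -0.124, 0.023], [-0.044, -0.111, 0.024], [-0.044, -0.112, 0
[... 479 characters left out ...]
0.0684], [-0.0045, -0.0251, 0.0833], [-0.0022, -0.0239, 0.085]]
markpts [[-0.045, -0.116, 0.044], [-0.047, -0.117, 0.044], [-0.043, -0.117, 0.042], [-0.045, -0.118, 0.041], [-0.047, -0.119, 0.041], [-0.048, -0.168, 0.02], [-0.031, -0.157, 0.021], [-0.044, -0.116, 0.04], [-0.045, -0.117, 0.04], [-0.047, -0.119, 0.039], [-0.045, -0.163, 0.02], [-0.047, -0.163, 0.02], [-0.049, -0.16, 0.022], [-0.044, -0.117, 0.038], [-0.045, -0.118, 0.037], [-0.047, -0.12, 0.037], [-0.046, -0.157, 0.021], [-0.048, -0.157, 0.021], [-0.03, -0.146, 0.022], [-0.044, -0.118, 0.035]]
near edge 257
lever [-0.017  0.065  0.11 ] [0.014 0.106 0.167] [-0.003  0.09   0.135]
cheeks [-0.022  0.066  0.03 ] [0.016 0.158 0.106]
```

The tab face (bed y ≈ -0.0255) and the blade (-0.1175) agree between the two cameras. The thing I took for the pointer isn't 35 mm from the face, so I'll look closer.

```bash
python3 - <<'E'
from h import *
import cv2
d=np.load("top0.npz");s=np.load("side0.npz")
for n,p in(("ptr_exp",[-.040,-.0603,.031]),("ptr_seen",[-.0376,-.0403,.031]),("mark",[-.0439,-.1177,.042])):
    print(n,proj(d,W(p)),proj(s,W(p)))
a=cv2.resize(d["image"][270:310,325:405],None,fx=9,fy=9,interpolation=cv2.INTER_CUBIC)[:290]
b=cv2.resize(s["image"][235:305,320:400],None,fx=4.4,fy=4.4,interpolation=cv2.INTER_CUBIC)
c=np.zeros((600,720,3),np.uint8);c[:290]=a[:290];c[292:292+b.shape[0],:b.shape[1]]=b[:308];cv2.imwrite("pics/z.png",c)
E
```

```text
ptr_exp [357.48030273 291.13698515] [370.0975055  274.49729685]
ptr_seen [346.86967145 289.14080066] [367.25195823 279.38440198]
mark [388.86456527 295.15120472] [376.35781783 255.68910972]
```

View pics/z.png

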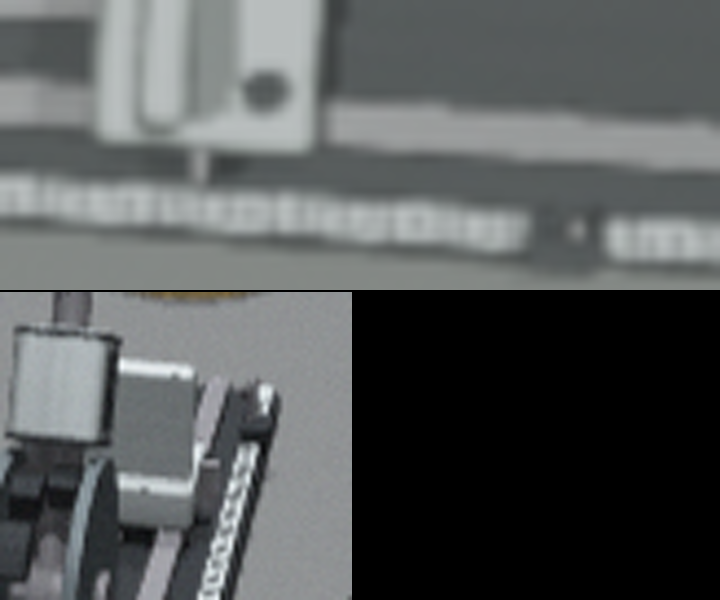

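```bash
python3 - <<'E'
from h import *
for n,(u0,u1,v0,v1) in(("top",(338,364,283,293)),("side",(362,373,268,284))):
    d=np.load(n+"0.npz");print(n)
    for v in range(v0,v1,1):
        print(v,*["%d:%d,%d,%d"%((u,)+tuple((B(rng(d,u,v))*1000).round())) for u in range(u0,u1,2)])
d=np.load("top0.npz")
# profile along bed y across plate at x=-.02
for y in np.arange(.0,-.08,-.003):
    u,v=proj(d,W([-.02,y,.045]));print((B(rng(d,u,v))*1000).round(1).tolist(),d["image"][int(v.round()),int(u.round())].tolist(),end=" | ")
E
```

```text
top
283 338:-28,-23,40 340:-28,-26,61 342:-29,-29,81 344:-29,-33,82 346:-27,-38,40 348:-26,-41,40 350:-26,-45,40 352:-26,-49,38 354:-26,-52,44 356:-25,-56,40 358:-25,-60,38 360:-24,-65,18 362:-24,-69,20
284 338:-30,-23,41 340:-30,-27,46 342:-30,-30,67 344:-30,-33,66 346:-29,-38,40 348:-28,-42,38 350:-28,-45,37 352:-28,-49,40 354:-27,-53,38 356:-27,-56,42 358:-27,-60,38 360:-26,-65,24 362:-26,-69,21
285 338:-31,-23,40 340:-31,-27,38 342:-31,-31,39 344:-31,-34,39 346:-30,-38,37 348:-30,-42,38 350:-30,-45,40 352:-30,-49,38 354:-30,-53,42 356:-29,-56,42 358:-29,-60,41 360:-28,-65,18 362:-27,-69,19
286 338:-32,-24,12 340:-32,-27,24 342:-32,-31,31 344:-32,-34,38 346:-32,-38,36 348:-32,-42,37 350:-32,-46,36 352:-31,-49,36 354:-31,-53,39 356:-31,-57,39 358:-31,-60,39 360:-29,-66,14 362:-29,-69,20
287 338:-34,-24,13 340:-34,-28,8 342:-34,-31,14 344:-33,-35,8 346:-33,-39,11 348:-34,-42,41 350:-32,-47,12 352:-32,-51,10 354:-32,-54,11 356:-33,-57,33 358:-32,-61,33 360:-31,-66,9 362:-31,-70,13
288 338:-36,-24,13 340:-36,-28,13 342:-35,-32,11 344:-35,-35,11 346:-35,-39,15 348:-36,-42,39 350:-34,-4
[... 2737 characters left out ...]
173, 173, 168] | [-22.1, -26.0, 82.9] [180, 181, 175] | [-22.0, -29.0, 80.6] [188, 189, 183] | [-22.2, -31.8, 83.3] [180, 180, 175] | [-22.2, -34.6, 84.4] [151, 153, 147] | [-19.8, -39.1, 41.8] [139, 141, 135] | [-19.6, -42.3, 37.8] [140, 143, 137] | [-19.8, -45.2, 40.6] [146, 148, 142] | [-19.9, -48.1, 42.8] [111, 112, 106] | [-19.7, -51.3, 39.0] [93, 93, 88] | [-19.9, -54.1, 42.9] [94, 95, 90] | [-19.8, -57.2, 41.5] [157, 158, 152] | [-19.6, -60.5, 37.6] [181, 182, 176] | [-19.4, -63.6, 35.2] [94, 95, 91] | [-18.0, -68.4, 10.2] [92, 92, 88] | [-18.2, -71.4, 12.3] [97, 97, 93] | [-18.1, -74.5, 11.7] [93, 93, 88] | [-18.2, -77.5, 12.9] [120, 120, 118] | [-18.1, -80.7, 11.8] [120, 120, 117] |
```

The visible pointer is the thin fin at bed y ≈ -0.041. It spans z 23 to 41 mm, so its middle is at 31 mm as stated, but it is only about 15 mm from the tab face. I'll recheck that before pushing. The pivot is at bed (-0.001, 0.112). Next I plan the approach along the lever.

```bash
cat >> h.py <<'E'
from scipy.spatial.transform import Rotation as Ro
PV=np.array([-.001,.112,.06])
def Rt(phi,yaw=0):  # tool pointing down along lever leaning phi towards +y; tool y along bed x (yaw deg extra about z)
    x=R@[1,0,0]
    T=np.c_[np.cross(x,[0,0,-1]),x,[0,0,-1.]]
    return Ro.from_rotvec(-phi*x)*Ro.from_rotvec([0,0,np.radians(yaw)])*Ro.from_matrix(T)
def L(phi,r): return W(PV+r*np.array([0,np.sin(phi),np.cos(phi)]))
def plan(p,Q,n):
    from station import sense
    s=sense();dp=(p-s["tcp_pos"])/.03;w=np.degrees((Q*Ro.from_quat(s["tool_rot"]).inv()).as_rotvec())
    print("total",dp.round(3),w.round(2),"per row n=%d"%n,(dp/n).round(3),(w/n).round(2))
E
python3 - <<'E'
from h import *
print(Rt(0).as_matrix().round(3).tolist())
plan(L(-.436,.19),Rt(0),16)
plan(L(-.436,.19),Rt(-.436),20)
E
```

```text
[[0.058, 0.998, 0.0], [0.998, -0.058, 0.0], [0.0, 0.0, -1.0]]
total [ 12.346 -17.433  -0.506] [ 6.000e-02 -1.100e-01 -7.863e+01] per row n=16 [ 0.772 -1.09  -0.032] [ 0.   -0.01 -4.91]
total [ 12.346 -17.433  -0.506] [ 21.93  15.76 -77.33] per row n=20 [ 0.617 -0.872 -0.025] [ 1.1   0.79 -3.87]
```

```bash
python3 -m crank '[{"dp":[0.62,-0.87,0],"angular":[0,0,-3.93]},{"dp":[0.62,-0.87,0],"angular":[0,0,-3.93]},{"dp":[0.62,-0.87,0],"angular":[0,0,-3.93]},{"dp":[0.62,-0.87,0],"angular":[0,0,-3.93]},{"dp":[0.62,-0.87,0],"angular":[0,0,-3.93]},{"dp":[0.62,-0.87,0],"angular":[0,0,-3.93]},{"dp":[0.62,-0.87,0],"angular":[0,0,-3.93]},{"dp":[0.62,-0.87,0],"angular":[0,0,-3.93]},{"dp":[0.62,-0.87,0],"angular":[0,0,-3.93]},{"dp":[0.62,-0.87,0],"angular":[0,0,-3.93]},{"dp":[0.62,-0.87,0],"angular":[0,0,-3.93]},{"dp":[0.62,-0.87,0],"angular":[0,0,-3.93]},{"dp":[0.62,-0.87,0],"angular":[0,0,-3.93]},{"dp":[0.62,-0.87,0],"angular":[0,0,-3.93]},{"dp":[0.62,-0.87,0],"angular":[0,0,-3.93]},{"dp":[0.62,-0.87,0],"angular":[0,0,-3.93]},{"dp":[0.62,-0.87,0],"angular":[0,0,-3.93]},{"dp":[0.62,-0.87,0],"angular":[0,0,-3.93]},{"dp":[0.62,-0.87,0],"angular":[0,0,-3.93]},{"dp":[0.62,-0.87,0],"angular":[0,0,-3.93]}]' 0
python3 - <<'E'
from h import *
from station import sense
print(sense()["q"])
plan(L(-.436,.16),Rt(-.436),6)
E
```

```text
t: 2.1
tcp_pos: [0.531, 0.0813, 0.248]
tool_rot: [0.728, 0.685, -0.0, -0.0]
force: [0.2, 0.5, 0.0]
finger_gap: 1.0
gripper_force: 0.0
[-5.62246497e-02  4.10455959e-01  1.65266310e+00  1.24530119e-04
  1.07934742e+00  4.55853075e-03]
total [-0.049  0.409 -1.431] [24.93 -1.54  0.13] per row n=6 [-0.008  0.068 -0.239] [ 4.15 -0.26  0.02]
```

```bash
python3 -m crank '[{"dp":[0,0,0],"angular":[4.15,-0.25,0]},{"dp":[0,0,0],"angular":[4.15,-0.25,0]},{"dp":[0,0,0],"angular":[4.15,-0.25,0]},{"dp":[0,0,0],"angular":[4.15,-0.25,0]},{"dp":[0,0,0],"angular":[4.15,-0.25,0]},{"dp":[0,0,0],"angular":[4.15,-0.25,0]},{"dp":[0,0.2,-0.4],"angular":[0,0,0]},{"dp":[0,0.2,-0.4],"angular":[0,0,0]},{"dp":[0,0,0],"angular":[0,0,0]}]' 0
python3 - <<'E'
from h import *
from station import sense,vision
import cv2
s=sense();print(s["q"])
plan(L(-.436,.160),Rt(-.436),1)
plan(L(-.436,.070),Rt(-.436),6)
d=vision.snapshot("side");np.savez("side1.npz",**d)
T=Ro.from_quat(s["tool_rot"]).as_matrix();print("side tcp px",proj(d,s["tcp_pos"]),"grasp target",proj(d,L(-.436,.07)))
t=vision.snapshot("top");np.savez("top1.npz",**t);print(proj(t,s["tcp_pos"]))
a=cv2.resize(d["image"][170:320,260:400],None,fx=2.8,fy=2.8);b=cv2.resize(t["image"][190:340,220:360],None,fx=2.8,fy=2.8);cv2.imwrite("pics/a1.png",np.hstack([a,b]))
E
```

```text
t: 3.0
tcp_pos: [0.5293, 0.0949, 0.2227]
tool_rot: [0.71, 0.67, 0.156, -0.15]
force: [-0.1, -0.6, -0.4]
finger_gap: 0.998
gripper_force: 0.0
[-0.25755001  0.46466742  1.73873538  0.48603525  1.08627328 -0.46114189]
total [ 0.011 -0.045 -0.59 ] [-0.02 -0.2  -0.05] per row n=1 [ 0.011 -0.045 -0.59 ] [-0.02 -0.2  -0.05]
total [ 0.085  1.22  -3.309] [-0.02 -0.2  -0.05] per row n=6 [ 0.014  0.203 -0.551] [-0.   -0.03 -0.01]
side tcp px [340.49684782 181.10287229] grasp target [333.97046512 255.34117054]
[295.98426926 256.67610751]
```

View pics/a1.png

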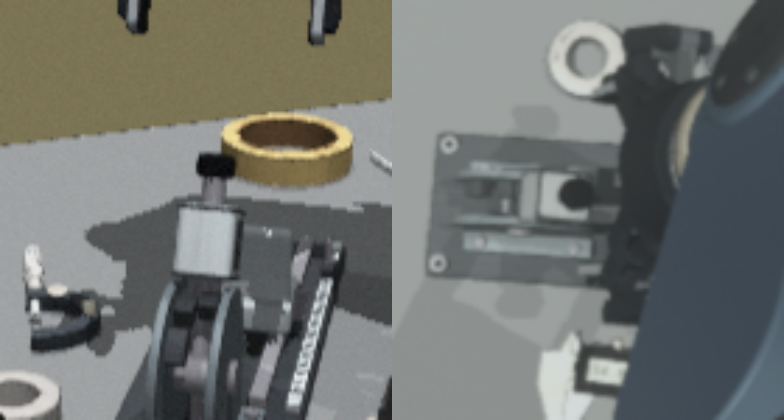

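The open fingers, tips at about (138,28) and (318,35) in the left panel, straddle the lever line evenly and the cap is clear. I'll descend along the lever.

```bash
python3 -m crank '[{"dp":[0,0.15,-0.4],"angular":[0,0,0]},{"dp":[0,0.15,-0.4],"angular":[0,0,0]},{"dp":[0.01,0.15,-0.4],"angular":[0,0,0]},{"dp":[0.01,0.15,-0.4],"angular":[0,0,0]},{"dp":[0.02,0.15,-0.4],"angular":[0,0,0]},{"dp":[0.02,0.15,-0.4],"angular":[0,0,0]},{"dp":[0.02,0.16,-0.4],"angular":[0,0,0]},{"dp":[0,0.16,-0.5],"angular":[0,0,0]},{"dp":[0,0,0],"angular":[0,0,0]},{"dp":[0,0,0],"angular":[0,0,0]}]' 0
python3 - <<'E'
from h import *
plan(L(-.436,.070),Rt(-.436),1)
E
```

```text
t: 4.1
tcp_pos: [0.533, 0.1313, 0.1249]
tool_rot: [0.71, 0.67, 0.157, -0.148]
force: [-0.8, -1.2, 0.5]
finger_gap: 0.999
gripper_force: 0.0
total [-0.04   0.007 -0.049] [ 0.03  0.01 -0.04] per row n=1 [-0.04   0.007 -0.049] [ 0.03  0.01 -0.04]
```

No contact so far. I'll close gently and check.

```bash
python3 -m crank '[{"dp":[-0.03,0,-0.02],"angular":[0,0,0]},{"dp":[0,0,0],"angular":[0,0,0]},{"dp":[0,0,0],"angular":[0,0,0]},{"dp":[0,0,0],"angular":[0,0,0]},{"dp":[0,0,0],"angular":[0,0,0]},{"dp":[0,0,0],"angular":[0,0,0]},{"dp":[0,0,0],"angular":[0,0,0]},{"dp":[0,0,0],"angular":[0,0,0]},{"dp":[0,0,0],"angular":[0,0,0]},{"dp":[0,0,0],"angular":[0,0,0]}]' 0.8 40
python3 - <<'E'
from h import *
plan(L(-.436,.070),Rt(-.436),1)
plan(L(-.436,.082),Rt(-.436),3)
E
```

```text
t: 5.1
tcp_pos: [0.5315, 0.1309, 0.1253]
tool_rot: [0.71, 0.67, 0.157, -0.148]
force: [-3.7, -2.8, 5.6]
finger_gap: 0.342
gripper_force: 42.2
total [ 0.009  0.019 -0.062] [ 0.02  0.01 -0.05] per row n=1 [ 0.009  0.019 -0.062] [ 0.02  0.01 -0.05]
total [-0.001 -0.149  0.301] [ 0.02  0.01 -0.05] per row n=3 [-0.   -0.05  0.1 ] [ 0.01  0.   -0.02]
```

```bash
python3 -m crank '[{"dp":[0,0,0],"angular":[0,0,0]},{"dp":[0,-0.042,0.09],"angular":[0,0,0]},{"dp":[-0.005,-0.042,0.09],"angular":[0,0,0]},{"dp":[-0.005,-0.042,0.09],"angular":[0,0,0]},{"dp":[0,-0.042,0.09],"angular":[0,0,0]},{"dp":[0,0,0],"angular":[0,0,0]},{"dp":[0,0,0],"angular":[0,0,0]}]' 0.8 60
python3 - <<'E'
from h import *
from station import sense
s=sense();e=np.array([-.0246,-.4216,.9065]);print("axial r",(s["tcp_pos"]-W(PV))@e,"F axial",s["force"]@e,(R.T@s["force"]).round(1))
E
```

```text
t: 5.8
tcp_pos: [0.5313, 0.1264, 0.1353]
tool_rot: [0.71, 0.67, 0.157, -0.149]
force: [-1.6, 3.6, -5.7]
finger_gap: 0.34
gripper_force: 59.9
axial r 0.08292444273543324 F axial -6.64151490547166 [-1.8  3.5 -5.7]
```

Gap 29 mm, and the 6.6 N axial pull matches the lifted spring. Next is the arc about the pivot to a lever angle of about 0.6.

```bash
python3 - <<'E'
from h import *
from station import sense
p=sense()["tcp_pos"];c=W(PV);x=R@[1,0,0]
a=0.06
for i in range(14):
    f=lambda k:c+Ro.from_rotvec(-a*k*x).apply(p-c)
    print(i,((f(i+1)-f(i))/.03).round(3))
print(np.degrees(-a*x).round(2))
E
```

```text
0 [0.009 0.152 0.065]
1 [0.009 0.156 0.056]
2 [0.009 0.159 0.046]
3 [0.009 0.161 0.037]
4 [0.01  0.163 0.027]
5 [0.01  0.165 0.017]
6 [0.01  0.165 0.007]
7 [ 0.01   0.166 -0.003]
8 [ 0.01   0.165 -0.013]
9 [ 0.01   0.164 -0.023]
10 [ 0.009  0.162 -0.033]
11 [ 0.009  0.16  -0.042]
12 [ 0.009  0.157 -0.052]
13 [ 0.009  0.154 -0.061]
[-3.43  0.2  -0.  ]
```

```bash
python3 -m crank '[{"dp":[0.009,0.152,0.065],"angular":[-3.43,0.2,0]},{"dp":[0.009,0.156,0.056],"angular":[-3.43,0.2,0]},{"dp":[0.009,0.159,0.046],"angular":[-3.43,0.2,0]},{"dp":[0,0,0],"angular":[0,0,0]}]'
python3 - <<'E'
from h import *
from station import sense
s=sense();e=R@[0,-np.sin(.256),np.cos(.256)];print("r",(s["tcp_pos"]-W(PV))@e,"F",(R.T@s["force"]).round(1),"axial",s["force"]@e)
E
```

```text
t: 6.2
tcp_pos: [0.5319, 0.1404, 0.1403]
tool_rot: [0.72, 0.682, 0.092, -0.087]
force: [-1.1, -1.4, -8.7]
finger_gap: 0.344
gripper_force: 60.1
r 0.08288589063682388 F [-1.1 -1.5 -8.7] axial -8.05520419431779
```

The lever is moving freely. On to about 0.6.

```bash
python3 -m crank '[{"dp":[0.009,0.161,0.037],"angular":[-3.43,0.2,0]},{"dp":[0.01,0.163,0.027],"angular":[-3.43,0.2,0]},{"dp":[0.01,0.165,0.017],"angular":[-3.43,0.2,0]},{"dp":[0.01,0.165,0.007],"angular":[-3.43,0.2,0]},{"dp":[0.01,0.166,-0.003],"angular":[-3.43,0.2,0]},{"dp":[0.01,0.165,-0.013],"angular":[-3.43,0.2,0]},{"dp":[0.01,0.164,-0.023],"angular":[-3.43,0.2,0]},{"dp":[0,0,0],"angular":[0,0,0]},{"dp":[0,0,0],"angular":[0,0,0]}]'
python3 - <<'E'
from h import *
from station import sense
s=sense();z=Ro.from_quat(s["tool_rot"]).as_matrix()[:,2];t=-R.T@z;b=B(s["tcp_pos"])-PV;print("phi tool",np.arctan2(t[1],t[2]),"phi pos",np.arctan2(b[1],b[2]),"r",np.hypot(b[1],b[2]),"F",(R.T@s["force"]).round(1))
E
```

```text
t: 7.1
tcp_pos: [0.534, 0.1739, 0.1411]
tool_rot: [0.725, 0.684, -0.06, 0.055]
force: [-1.9, -1.9, -7.7]
finger_gap: 0.341
gripper_force: 60.1
phi tool 0.1627366581468368 phi pos 0.1573778590590307 r 0.08216286167203987 F [-1.8 -2.  -7.7]
```

Lever angle is about 0.6. I'll let the collar down onto the sector, open, and back off along the lever.

```bash
python3 -m crank '[{"dp":[0,-0.01,-0.05],"angular":[0,0,0]},{"dp":[0,-0.01,-0.05],"angular":[0,0,0]},{"dp":[0,0,0],"angular":[0,0,0]}]'
python3 -m crank '[{"dp":[0,0,0],"angular":[0,0,0]},{"dp":[0,0,0],"angular":[0,0,0]},{"dp":[0,0,0],"angular":[0,0,0]},{"dp":[0,0,0],"angular":[0,0,0]},{"dp":[0,0,0],"angular":[0,0,0]},{"dp":[0,0.05,0.3],"angular":[0,0,0]},{"dp":[0,0.08,0.5],"angular":[0,0,0]},{"dp":[0,0.08,0.5],"angular":[0,0,0]},{"dp":[0,0.08,0.5],"angular":[0,0,0]},{"dp":[0,0.08,0.5],"angular":[0,0,0]},{"dp":[0,0.08,0.5],"angular":[0,0,0]},{"dp":[0,0,0],"angular":[0,0,0]}]' 0
python3 - <<'E'
from h import *
from station import sense,vision
import cv2
d=vision.snapshot("side");cv2.imwrite("pics/b1.png",cv2.resize(d["image"][170:320,260:420],None,fx=4,fy=4))
v,u=np.mgrid[0:480,0:640];K=d["mtx"];z=d["range_z"];P=d["pose"]
c=np.stack([(u-K[0,2])/K[0,0]*z,(v-K[1,2])/K[1,1]*z,z],-1)[z>0]@P[:3,:3].T+P[:3,3];b=(c-O)@R-PV
m=(abs(b[:,0])<.017)&(abs(b[:,1])<.12)&(b[:,2]>.05)&(b[:,2]<.115)
for z0 in np.arange(.05,.115,.005):
    k=b[m&(abs(b[:,2]-z0)<.0025)]; 
    if len(k): print(round(z0,3),len(k),np.median(k,0).round(4))
E
```

```text
t: 7.4
tcp_pos: [0.534, 0.1734, 0.1386]
tool_rot: [0.725, 0.684, -0.06, 0.056]
force: [-3.1, -1.3, -7.1]
finger_gap: 0.341
gripper_force: 60.2
t: 8.6
tcp_pos: [0.5363, 0.1882, 0.2257]
tool_rot: [0.725, 0.684, -0.057, 0.058]
force: [0.9, 0.3, 0.5]
finger_gap: 0.993
gripper_force: 0.0
0.055 45 [-0.0013  0.0233  0.0562]
0.06 73 [-0.003   0.0241  0.0601]
0.065 78 [-0.0026  0.0248  0.065 ]
0.07 81 [-0.0035  0.0257  0.0699]
0.075 77 [-0.0034  0.0266  0.075 ]
0.08 84 [-0.0028  0.0273  0.0802]
0.085 82 [-0.0034  0.0281  0.0855]
0.09 150 [-0.002   0.0256  0.0908]
0.095 132 [-0.0051  0.0135  0.094 ]
0.1 24 [-0.0009  0.0225  0.101 ]
0.105 51 [-0.0023  0.0239  0.1049]
0.11 97 [-0.0002  0.0196  0.1109]
```

View pics/b1.png

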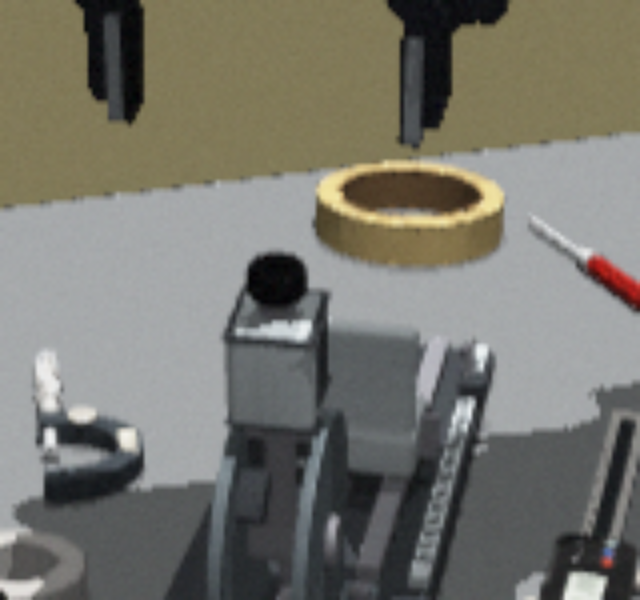

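The fingers are clear, and the cap (278,278) and collar (278,365) lean slightly towards the camera. The depth slope gives φ = 0.16, and the collar top at r = 94 mm means it is riding. Now I bring the shut fingers round to the -y side.

```bash
python3 - <<'E'
from h import *
plan(W(PV+[0,-.045,.166]),Rt(0),8)
E
```

```text
total [-0.154 -2.391  0.054] [ 9.36 -0.32 -0.06] per row n=8 [-0.019 -0.299  0.007] [ 1.17 -0.04 -0.01]
```

```bash
python3 -m crank '[{"dp":[-0.02,-0.3,0.01],"angular":[1.17,-0.04,0]},{"dp":[-0.02,-0.3,0.01],"angular":[1.17,-0.04,0]},{"dp":[-0.02,-0.3,0],"angular":[1.17,-0.04,0]},{"dp":[-0.02,-0.3,0],"angular":[1.17,-0.04,0]},{"dp":[-0.02,-0.3,0],"angular":[1.17,-0.04,0]},{"dp":[-0.02,-0.3,0],"angular":[1.17,-0.04,0]},{"dp":[-0.02,-0.3,0],"angular":[1.17,-0.04,0]},{"dp":[-0.02,-0.3,0],"angular":[1.17,-0.04,0]},{"dp":[0,0,-0.5],"angular":[0,0,0]},{"dp":[0,0,-0.5],"angular":[0,0,0]},{"dp":[0,0,-0.5],"angular":[0,0,0]},{"dp":[0,0,-0.5],"angular":[0,0,0]},{"dp":[0,0,-0.25],"angular":[0,0,0]},{"dp":[0,0,0],"angular":[0,0,0]},{"dp":[0,0,0],"angular":[0,0,0]}]' 1 20
python3 - <<'E'
from h import *
plan(W(PV+[0,-.020,.098]),Rt(0),8)
E
```

```text
t: 10.15
tcp_pos: [0.5301, 0.1154, 0.1561]
tool_rot: [0.727, 0.687, -0.001, -0.001]
force: [-0.6, -0.4, 1.3]
finger_gap: -0.002
gripper_force: 0.0
total [0.077 0.855 0.064] [ 0.04 -0.19 -0.06] per row n=8 [0.01  0.107 0.008] [ 0.01 -0.02 -0.01]
```

```bash
python3 -m crank '[{"dp":[0.012,0.15,0.01],"angular":[0,0,0]},{"dp":[0.012,0.15,0.01],"angular":[0,0,0]},{"dp":[0.012,0.15,0.01],"angular":[0,0,0]},{"dp":[0.012,0.15,0.01],"angular":[0,0,0]},{"dp":[0.01,0.15,0],"angular":[0,0,0]},{"dp":[0.01,0.08,0],"angular":[0,0,0]},{"dp":[0,0,0],"angular":[0,0,0]}]'
python3 -m crank '[{"dp":[0.002,0.05,0],"angular":[0,0,0]},{"dp":[0.002,0.05,0],"angular":[0,0,0]},{"dp":[0.002,0.05,0],"angular":[0,0,0]},{"dp":[0.002,0.05,0],"angular":[0,0,0]}]'
python3 -m crank '[{"dp":[0.002,0.05,0],"angular":[0,0,0]},{"dp":[0.002,0.05,0],"angular":[0,0,0]},{"dp":[0.002,0.05,0],"angular":[0,0,0]},{"dp":[0.002,0.05,0],"angular":[0,0,0]}]'
```

```text
t: 10.85
tcp_pos: [0.532, 0.1408, 0.1573]
tool_rot: [0.727, 0.687, -0.001, -0.001]
force: [0.2, -0.0, -0.8]
finger_gap: 0.003
gripper_force: 0.0
t: 11.25
tcp_pos: [0.5323, 0.1458, 0.1573]
tool_rot: [0.727, 0.687, -0.002, -0.0]
force: [-0.4, -2.7, -0.1]
finger_gap: -0.0
gripper_force: 1.4
t: 11.65
tcp_pos: [0.5326, 0.1523, 0.1572]
tool_rot: [0.727, 0.687, -0.001, -0.001]
force: [0.1, -1.8, -1.9]
finger_gap: -0.001
gripper_force: 1.0
```

```bash
python3 -m crank '[{"dp":[0.002,0.04,0],"angular":[0,0,0]},{"dp":[0.002,0.04,0],"angular":[0,0,0]},{"dp":[0.002,0.04,0],"angular":[0,0,0]}]'
python3 -m crank '[{"dp":[0.002,0.04,0],"angular":[0,0,0]},{"dp":[0.002,0.04,0],"angular":[0,0,0]},{"dp":[0.002,0.04,0],"angular":[0,0,0]}]'
python3 -m crank '[{"dp":[0.002,0.04,0],"angular":[0,0,0]},{"dp":[0.002,0.04,0],"angular":[0,0,0]},{"dp":[0.002,0.04,0],"angular":[0,0,0]}]'
```

```text
t: 11.95
tcp_pos: [0.5326, 0.1564, 0.1573]
tool_rot: [0.727, 0.686, -0.001, -0.001]
force: [-0.2, 0.6, -1.0]
finger_gap: -0.001
gripper_force: 0.2
t: 12.25
tcp_pos: [0.5329, 0.1599, 0.1574]
tool_rot: [0.727, 0.687, -0.001, -0.001]
force: [0.3, 0.4, 0.4]
finger_gap: -0.004
gripper_force: 0.0
t: 12.55
tcp_pos: [0.5331, 0.1632, 0.1573]
tool_rot: [0.727, 0.687, -0.001, -0.001]
force: [0.2, 0.4, -0.6]
finger_gap: -0.007
gripper_force: 0.0
```

The contact force has vanished, so I'll check where the lever is.

```bash
cat >> h.py <<'E'
def lever():
    from station import vision
    d=vision.snapshot("side")
    v,u=np.mgrid[0:480,0:640];K=d["mtx"];z=d["range_z"];P=d["pose"]
    c=np.stack([(u-K[0,2])/K[0,0]*z,(v-K[1,2])/K[1,1]*z,z],-1)[z>0]@P[:3,:3].T+P[:3,3];b=(c-O)@R-PV
    for z0 in np.arange(.04,.115,.005):
        k=b[(abs(b[:,0])<.012)&(abs(b[:,1])<.12)&(abs(b[:,2]-z0)<.0025)]
        if len(k): print(round(z0,3),len(k),np.percentile(k[:,1],[10,50,90]).round(4))
    return d
E
python3 - <<'E'
from h import *
import cv2
d=lever();cv2.imwrite("pics/c1.png",cv2.resize(d["image"][170:320,260:420],None,fx=4,fy=4))
E
```

```text
0.04 26 [0.0315 0.0323 0.0334]
0.045 43 [0.0328 0.0341 0.0351]
0.05 47 [0.0346 0.0361 0.0376]
0.055 49 [0.0369 0.0382 0.0397]
0.06 50 [0.0393 0.0406 0.042 ]
0.065 44 [0.0411 0.0427 0.0439]
0.07 50 [0.0434 0.0447 0.0463]
0.075 109 [0.0379 0.0423 0.0462]
0.08 104 [0.0278 0.0344 0.0387]
0.085 66 [0.0142 0.0242 0.0392]
0.09 34 [0.0083 0.0148 0.0443]
0.095 63 [0.0087 0.043  0.0479]
0.1 117 [0.0093 0.0427 0.0486]
0.105 152 [0.0094 0.036  0.0435]
0.11 67 [0.0087 0.0116 0.014 ]
0.115 60 [0.0086 0.0116 0.0141]
```

View pics/c1.png

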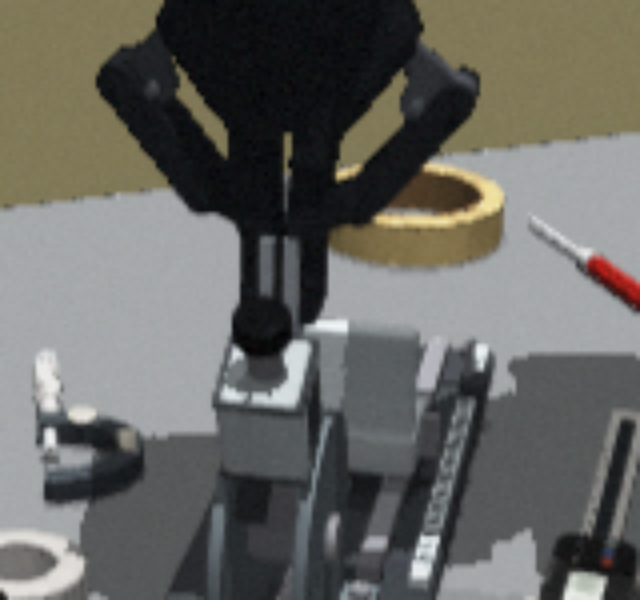

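The fingers stand behind the lever, and it leans further towards the camera. The slope gives φ = 0.39 (lever about 0.83) and the collar top is at r ≈ 85 mm (86 when home, 94 riding), so it has dropped in. I'll confirm with a light push.

```bash
python3 -m crank '[{"dp":[0.002,0.04,0],"angular":[0,0,0]},{"dp":[0.002,0.04,0],"angular":[0,0,0]},{"dp":[0,0,0],"angular":[0,0,0]}]'
python3 -m crank '[{"dp":[0.002,0.03,0],"angular":[0,0,0]},{"dp":[0.002,0.03,0],"angular":[0,0,0]},{"dp":[0,0,0],"angular":[0,0,0]}]'
```

```text
t: 12.9
tcp_pos: [0.5332, 0.1656, 0.1573]
tool_rot: [0.727, 0.687, -0.001, -0.001]
force: [0.1, 0.1, -0.1]
finger_gap: -0.002
gripper_force: 0.0
t: 13.2
tcp_pos: [0.5333, 0.1674, 0.1573]
tool_rot: [0.727, 0.687, -0.001, -0.001]
force: [0.4, -0.7, 0.6]
finger_gap: -0.002
gripper_force: 0.1
```

```bash
python3 -m crank '[{"dp":[0.002,0.03,0],"angular":[0,0,0]},{"dp":[0.002,0.03,0],"angular":[0,0,0]},{"dp":[0,0,0],"angular":[0,0,0]}]'; python3 -c "
from h import *
lever()"
```

```text
t: 13.5
tcp_pos: [0.5334, 0.1688, 0.1572]
tool_rot: [0.727, 0.687, -0.002, -0.001]
force: [0.6, -2.1, -0.9]
finger_gap: -0.001
gripper_force: 0.9
0.04 38 [0.0333 0.0345 0.0365]
0.045 46 [0.0362 0.0374 0.0391]
0.05 39 [0.0384 0.0397 0.0408]
0.055 51 [0.0411 0.0424 0.0437]
0.06 45 [0.043  0.0447 0.046 ]
0.065 49 [0.0455 0.047  0.0481]
0.07 74 [0.0463 0.0486 0.0505]
0.075 114 [0.038  0.0421 0.0462]
0.08 84 [0.0288 0.0349 0.0417]
0.085 40 [0.0173 0.027  0.0447]
0.09 45 [0.0147 0.0478 0.052 ]
0.095 86 [0.0143 0.0471 0.0538]
0.1 141 [0.0146 0.046  0.0519]
0.105 108 [0.0149 0.0193 0.0438]
0.11 63 [0.0139 0.0173 0.0197]
0.115 64 [0.0141 0.0178 0.0197]
```

```bash
cat >> h.py <<'E'
def fit():
    from station import vision
    d=vision.snapshot("side")
    v,u=np.mgrid[0:480,0:640];K=d["mtx"];z=d["range_z"];P=d["pose"]
    c=np.stack([(u-K[0,2])/K[0,0]*z,(v-K[1,2])/K[1,1]*z,z],-1)[z>0]@P[:3,:3].T+P[:3,3];b=(c-O)@R-PV
    b=b[(abs(b[:,0])<.012)&(b[:,1]>0)&(b[:,1]<.08)&(b[:,2]>.03)&(b[:,2]<.12)][:,1:]
    # face: points whose local distance to axis matches 17 mm; find phi with most points at 17 +-1 perpendicular
    best=max(np.arange(0,.8,.005),key=lambda f:((abs(b@[np.cos(f),-np.sin(f)]-.0165)<.0015)&(b@[np.sin(f),np.cos(f)]>.045)&(b@[np.sin(f),np.cos(f)]<.082)).sum())
    k=b[(abs(b@[np.cos(best),-np.sin(best)]-.0165)<.003)&(b@[np.sin(best),np.cos(best)]<.080)&(b@[np.sin(best),np.cos(best)]>.05)]
    m=np.polyfit(k[:,1],k[:,0],1);f=np.arctan(m[0]);r=b@[np.sin(f),np.cos(f)];q=b@[np.cos(f),-np.sin(f)]
    t=r[(q>.0085)&(q<.0145)&(r>.078)&(r<.10)]
    print("phi %.3f lever %.3f perp %.4f top r %.4f n=%d/%d"%(f,f+.436,np.median(k@[np.cos(f),-np.sin(f)]),np.median(t),len(k),len(t)))
E
python3 -c "
from h import *
fit();fit()"
python3 -m crank '[{"dp":[0.002,0.03,0],"angular":[0,0,0]},{"dp":[0.002,0.03,0],"angular":[0,0,0]},{"dp":[0,0,0],"angular":[0,0,0]}]'; python3 -c "
from h import *
fit()"
```

```text
phi 0.453 lever 0.889 perp 0.0138 top r 0.0843 n=247/112
phi 0.447 lever 0.883 perp 0.0143 top r 0.0847 n=246/109
t: 13.95
tcp_pos: [0.5334, 0.1697, 0.1571]
tool_rot: [0.727, 0.687, -0.003, -0.0]
force: [0.1, -5.8, -0.6]
finger_gap: -0.003
gripper_force: 2.7
phi 0.459 lever 0.895 perp 0.0140 top r 0.0846 n=241/103
```

```bash
python3 -m crank '[{"dp":[0.002,0.03,0],"angular":[0,0,0]},{"dp":[0.002,0.03,0],"angular":[0,0,0]},{"dp":[0,0,0],"angular":[0,0,0]}]';  python3 -m crank '[{"dp":[0.002,0.03,0],"angular":[0,0,0]},{"dp":[0.002,0.03,0],"angular":[0,0,0]},{"dp":[0,0,0],"angular":[0,0,0]}]'; python3 -c "
from h import *
fit();fit()"
```

```text
t: 14.3
tcp_pos: [0.5334, 0.1703, 0.157]
tool_rot: [0.727, 0.687, -0.003, 0.001]
force: [0.1, -10.2, -0.1]
finger_gap: 0.001
gripper_force: 4.4
t: 14.6
tcp_pos: [0.5334, 0.1708, 0.157]
tool_rot: [0.726, 0.687, -0.005, 0.001]
force: [0.5, -14.6, -0.3]
finger_gap: -0.001
gripper_force: 6.1
phi 0.474 lever 0.910 perp 0.0137 top r 0.0848 n=243/111
phi 0.462 lever 0.898 perp 0.0145 top r 0.0853 n=243/89
```

14.6 N and no motion (riding would give way by 8 N), with the collar low: it is locked. I'll back off, recheck, and go to the tab.

```bash
python3 -m crank '[{"dp":[-0.01,-0.3,0],"angular":[0,0,0]},{"dp":[-0.03,-0.5,0.1],"angular":[0,0,0]},{"dp":[-0.03,-0.5,0.1],"angular":[0,0,0]},{"dp":[-0.03,-0.5,0],"angular":[0,0,0]},{"dp":[-0.03,-0.5,0],"angular":[0,0,0]},{"dp":[-0.03,-0.5,0],"angular":[0,0,0]},{"dp":[-0.03,-0.5,0],"angular":[0,0,0]},{"dp":[0,0,0],"angular":[0,0,0]}]'; python3 - <<'E'
from h import *
fit()
plan(W([-.001,.008,.10]),Rt(0),4)
plan(W([-.001,.008,.073]),Rt(0),4)
E
```

```text
t: 15.5
tcp_pos: [0.5281, 0.0735, 0.1632]
tool_rot: [0.728, 0.686, -0.002, -0.001]
force: [0.5, -0.1, -0.2]
finger_gap: 0.001
gripper_force: 0.0
phi 0.457 lever 0.893 perp 0.0134 top r 0.0843 n=246/121
total [-0.021 -0.573 -2.108] [ 0.02 -0.19  0.07] per row n=4 [-0.005 -0.143 -0.527] [ 0.01 -0.05  0.02]
total [-0.021 -0.573 -3.008] [ 0.02 -0.19  0.07] per row n=4 [-0.005 -0.143 -0.752] [ 0.01 -0.05  0.02]
```

```bash
python3 -m crank '[{"dp":[-0.01,-0.28,0],"angular":[0,0,0]},{"dp":[-0.01,-0.28,0],"angular":[0,0,0]},{"dp":[0,0,-0.5],"angular":[0,0,0]},{"dp":[0,0,-0.5],"angular":[0,0,0]},{"dp":[0,0,-0.5],"angular":[0,0,0]},{"dp":[0,0,-0.5],"angular":[0,0,0]},{"dp":[0,0,-0.5],"angular":[0,0,0]},{"dp":[0,0,-0.5],"angular":[0,0,0]},{"dp":[0,0,0],"angular":[0,0,0]}]'
python3 -m crank '[{"dp":[-0.012,-0.2,0],"angular":[0,0,0]},{"dp":[-0.012,-0.2,0],"angular":[0,0,0]},{"dp":[-0.006,-0.1,0],"angular":[0,0,0]},{"dp":[0,0,0],"angular":[0,0,0]}]'
python3 -m crank '[{"dp":[-0.003,-0.05,0],"angular":[0,0,0]},{"dp":[-0.003,-0.05,0],"angular":[0,0,0]},{"dp":[-0.003,-0.05,0],"angular":[0,0,0]},{"dp":[0,0,0],"angular":[0,0,0]}]'
python3 -m crank '[{"dp":[-0.003,-0.05,0],"angular":[0,0,0]},{"dp":[-0.003,-0.05,0],"angular":[0,0,0]},{"dp":[-0.003,-0.05,0],"angular":[0,0,0]},{"dp":[0,0,0],"angular":[0,0,0]}]'
```

```text
t: 16.45
tcp_pos: [0.5262, 0.0587, 0.0717]
tool_rot: [0.727, 0.687, -0.003, -0.002]
force: [-1.1, -0.2, 0.3]
finger_gap: -0.001
gripper_force: 0.0
t: 16.85
tcp_pos: [0.527, 0.043, 0.074]
tool_rot: [0.727, 0.686, -0.001, -0.0]
force: [0.3, 0.4, 0.3]
finger_gap: -0.001
gripper_force: 0.0
t: 17.25
tcp_pos: [0.5263, 0.0391, 0.0733]
tool_rot: [0.727, 0.687, -0.001, -0.001]
force: [-0.0, -0.0, 0.3]
finger_gap: 0.003
gripper_force: 0.0
t: 17.65
tcp_pos: [0.526, 0.0346, 0.0733]
tool_rot: [0.727, 0.686, -0.001, -0.001]
force: [-0.3, -0.5, 0.4]
finger_gap: -0.001
gripper_force: 0.0
```

```bash
python3 -m crank '[{"dp":[-0.003,-0.05,0],"angular":[0,0,0]},{"dp":[-0.003,-0.05,0],"angular":[0,0,0]},{"dp":[-0.003,-0.05,0],"angular":[0,0,0]},{"dp":[0,0,0],"angular":[0,0,0]}]'
python3 -m crank '[{"dp":[-0.003,-0.05,0],"angular":[0,0,0]},{"dp":[-0.003,-0.05,0],"angular":[0,0,0]},{"dp":[-0.003,-0.05,0],"angular":[0,0,0]},{"dp":[-0.003,-0.05,0],"angular":[0,0,0]},{"dp":[0,0,0],"angular":[0,0,0]}]'
python3 -m crank '[{"dp":[-0.003,-0.05,0],"angular":[0,0,0]},{"dp":[-0.003,-0.05,0],"angular":[0,0,0]},{"dp":[-0.003,-0.05,0],"angular":[0,0,0]},{"dp":[-0.003,-0.05,0],"angular":[0,0,0]},{"dp":[0,0,0],"angular":[0,0,0]}]'
```

```text
t: 18.05
tcp_pos: [0.5258, 0.0312, 0.0733]
tool_rot: [0.727, 0.686, -0.001, -0.001]
force: [1.1, 4.1, -0.0]
finger_gap: -0.001
gripper_force: 2.5
t: 18.55
tcp_pos: [0.5254, 0.0253, 0.0733]
tool_rot: [0.727, 0.686, -0.001, -0.001]
force: [0.7, 4.9, 0.6]
finger_gap: 0.002
gripper_force: 2.6
t: 19.05
tcp_pos: [0.5251, 0.0193, 0.0733]
tool_rot: [0.727, 0.686, -0.001, -0.001]
force: [0.4, 4.3, 0.5]
finger_gap: 0.002
gripper_force: 2.6
```

The slide runs at about 5 N, so it is free. I'll push 33 mm more, well short of either reading of the pointer, then look.

```bash
python3 -m crank '[{"dp":[-0.006,-0.1,0],"angular":[0,0,0]},{"dp":[-0.006,-0.1,0],"angular":[0,0,0]},{"dp":[-0.006,-0.1,0],"angular":[0,0,0]},{"dp":[-0.006,-0.1,0],"angular":[0,0,0]},{"dp":[-0.006,-0.1,0],"angular":[0,0,0]},{"dp":[-0.006,-0.1,0],"angular":[0,0,0]},{"dp":[-0.006,-0.1,0],"angular":[0,0,0]},{"dp":[-0.006,-0.1,0],"angular":[0,0,0]},{"dp":[-0.006,-0.1,0],"angular":[0,0,0]},{"dp":[-0.006,-0.1,0],"angular":[0,0,0]},{"dp":[-0.006,-0.1,0],"angular":[0,0,0]},{"dp":[0,0,0],"angular":[0,0,0]}]'
python3 - <<'E'
from h import *
from station import vision,sense
import cv2
print("bed tcp",B(sense()["tcp_pos"]).round(4))
d=vision.snapshot("side");np.savez("s2.npz",**d);t=vision.snapshot("top");np.savez("t2.npz",**t)
a=cv2.resize(d["image"][235:295,330:400],None,fx=6,fy=6,interpolation=cv2.INTER_CUBIC)
b=cv2.resize(t["image"][265:305,330:410],None,fx=4.7,fy=4.7,interpolation=cv2.INTER_CUBIC)
c=np.zeros((360,800,3),np.uint8);c[:,:420]=a;c[:b.shape[0],422:422+b.shape[1]]=b;cv2.imwrite("pics/p1.png",c)
for n,q in(("s2",d),("t2",t)):
    v,u=np.mgrid[0:480,0:640];K=q["mtx"];z=q["range_z"];P=q["pose"]
    w=np.stack([(u-K[0,2])/K[0,0]*z,(v-K[1,2])/K[1,1]*z,z],-1)[z>0]@P[:3,:3].T+P[:3,3];w=(w-O)@R
    k=w[(w[:,0]<-.0365)&(w[:,0]>-.05)&(w[:,1]<-.03)&(w[:,2]>.0285)&(w[:,2]<.05)];print(n,k[np.argsort(k[:,1])].round(4)[:,[0,1,2]].tolist()[:45])
E
```

```text
t: 20.25
tcp_pos: [0.523, -0.0139, 0.0733]
tool_rot: [0.727, 0.686, -0.001, -0.001]
force: [0.6, 4.4, 0.8]
finger_gap: 0.003
gripper_force: 2.3
bed tcp [-0.0013 -0.0633  0.0733]
s2 [[-0.0487, -0.5554, 0.0365], [-0.0444, -0.5492, 0.0328], [-0.0471, -0.5474, 0.0309], [-0.046, -0.5464, 0.0494], [-0.0495, -0.546, 0.0342], [-0.049, -0.5455, 0.0421], [-0.0469, -0.5455, 0.0367], [-0.0438, -0.5448, 0.0471], [-0.0445, -0.5446, 0.0368], [-0.0498, -0.5445, 0.032], [-0.0425, -0.5445, 0.0288], [-0.0448, -0.5445, 0.0316], [-0.0468, -0.5443, 0.0396], [-0.0463, -0.5443, 0.0474], [-0.0416, -0.5436, 0.0447], [-0.0465, -0.5434, 0.0451], [-0.0451, -0.5433, 0.0294], [-0.0418, -0.543, 0.0423], [-0.0424, -0.543, 0.0319], [-0.0388, -0.543, 0.0498], [-0.0443, -0.5425, 0.0426], [-0.0441, -0.5423, 0.0452], [-0.0375, -0.5423, 0.0317], [-0.0496, -0.5422, 0.0379], [-0.0473, -0.5418, 0.0352], [-0.0445, -0.5417, 0.0403], [-0.0402, -0.5415, 0.0296], [-0.0398, -0.5408, 0.0376], [-0.0424, -0.5408, 0.0352], [-0.0422, -0.5407, 0.0378], [-0.0421, -0.5407, 0.0404], [-0.049, -0.5407, 0.0487], [-0.0477, -0.5402, 0.0305], [-
[... 874 characters left out ...]
5428, 0.0443], [-0.0446, -0.5427, 0.0355], [-0.0445, -0.5426, 0.0475], [-0.0463, -0.5425, 0.0418], [-0.0445, -0.5424, 0.0419], [-0.0428, -0.5423, 0.0361], [-0.0447, -0.5423, 0.03], [-0.0446, -0.5422, 0.0392], [-0.0447, -0.5422, 0.0332], [-0.0429, -0.5422, 0.0303], [-0.0428, -0.542, 0.0428], [-0.0409, -0.5415, 0.0465], [-0.0428, -0.5413, 0.0468], [-0.041, -0.5411, 0.0413], [-0.043, -0.5407, 0.0296], [-0.0429, -0.5405, 0.0422], [-0.041, -0.5403, 0.0456], [-0.0392, -0.5401, 0.046], [-0.0411, -0.54, 0.037], [-0.0393, -0.54, 0.031], [-0.0411, -0.5398, 0.0403], [-0.0393, -0.5398, 0.0405], [-0.0412, -0.5395, 0.0317], [-0.0394, -0.5394, 0.035], [-0.0412, -0.5394, 0.0287], [-0.0375, -0.5391, 0.0356]]
```

View pics/p1.png

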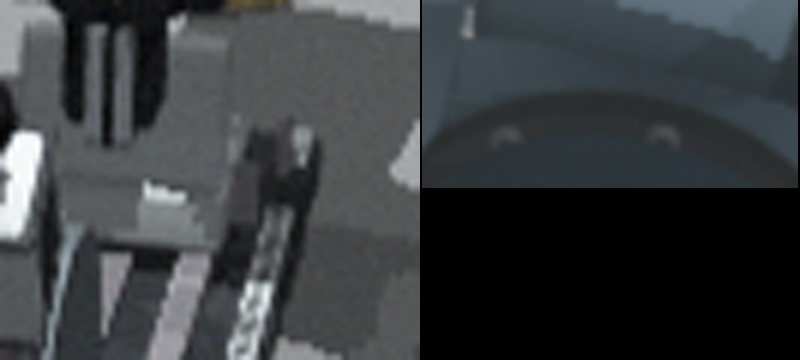

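The fingers bear mid-tab at (108,140). The fin is at about (245,160), short of the blade at (300,145), and the arm blocks the top view. I'll measure fin and blade by range.

```bash
cat >> h.py <<'E'
def fin(d):
    v,u=np.mgrid[0:480,0:640];K=d["mtx"];z=d["range_z"];P=d["pose"]
    w=np.stack([(u-K[0,2])/K[0,0]*z,(v-K[1,2])/K[1,1]*z,z],-1)[z>0]@P[:3,:3].T+P[:3,3];w=(w-O)@R
    g=lambda x0,x1,z0,z1:w[(w[:,0]>x0)&(w[:,0]<x1)&(w[:,2]>z0)&(w[:,2]<z1)&(w[:,1]<-.02)&(w[:,1]>-.17)]
    for n,k in(("fin",g(-.0395,-.0345,.024,.037)),("blade",g(-.050,-.041,.031,.046)),("tab",g(-.028,.02,.05,.08))):
        if len(k): print(n,len(k),"y pct",np.percentile(k[:,1],[5,25,50,75,95]).round(4),"x",k[:,0].min().round(4),k[:,0].max().round(4))
E
python3 -c "
from h import *
for n in('side0','s2','top0'): print(n);fin(np.load(n+'.npz'))"
```

```text
side0
fin 20 y pct [-0.0421 -0.0409 -0.0406 -0.0393 -0.0377] x -0.0394 -0.0353
blade 19 y pct [-0.1194 -0.1187 -0.1174 -0.1166 -0.1155] x -0.0473 -0.0433
tab 276 y pct [-0.0292 -0.0277 -0.0268 -0.0258 -0.0244] x -0.0279 0.0081
s2
fin 19 y pct [-0.089  -0.0887 -0.0881 -0.0864 -0.0854] x -0.0387 -0.0345
blade 20 y pct [-0.1211 -0.1191 -0.1185 -0.1163 -0.114 ] x -0.0474 -0.0412
tab 370 y pct [-0.0765 -0.0745 -0.0724 -0.0552 -0.0514] x -0.028 0.0197
top0
blade 4 y pct [-0.1181 -0.1179 -0.1172 -0.1165 -0.1164] x -0.0455 -0.0435
tab 20 y pct [-0.0355 -0.0326 -0.0256 -0.0255 -0.0255] x -0.0275 0.0189
```

Visually the fin still has about 30 mm to go. By the stated 35 mm offset only about 9 mm would remain. I'll push 8 mm, which is safe either way, then clear the arm and look from above.

```bash
python3 -m crank '[{"dp":[-0.003,-0.07,0],"angular":[0,0,0]},{"dp":[-0.003,-0.07,0],"angular":[0,0,0]},{"dp":[-0.003,-0.07,0],"angular":[0,0,0]},{"dp":[-0.003,-0.06,0],"angular":[0,0,0]},{"dp":[0,0,0],"angular":[0,0,0]},{"dp":[0,0,0],"angular":[0,0,0]},{"dp":[0,0.3,0],"angular":[0,0,0]},{"dp":[0,0,0.8],"angular":[0,0,0]},{"dp":[0,0,0.8],"angular":[0,0,0]},{"dp":[0,0,0.8],"angular":[0,0,0]},{"dp":[0,0,0.8],"angular":[0,0,0]},{"dp":[0,0,0.8],"angular":[0,0,0]}]'
python3 -m crank '[{"dp":[0,0.9,0],"angular":[0,0,0]},{"dp":[0,0.9,0],"angular":[0,0,0]},{"dp":[0,0.9,0],"angular":[0,0,0]},{"dp":[0,0.9,0],"angular":[0,0,0]},{"dp":[0,0.9,0],"angular":[0,0,0]},{"dp":[0,0.9,0],"angular":[0,0,0]},{"dp":[0,0.9,0],"angular":[0,0,0]},{"dp":[0,0.9,0],"angular":[0,0,0]}]'
python3 - <<'E'
from h import *
from station import vision
import cv2
d=vision.snapshot("side");np.savez("s3.npz",**d);t=vision.snapshot("top");np.savez("t3.npz",**t)
fin(d);fin(t)
for y in(-.118,): print(proj(t,W([-.0439,y,.042])),proj(t,W([-.038,-.097,.031])))
a=cv2.resize(t["image"][250:310,340:420],None,fx=7,fy=7,interpolation=cv2.INTER_CUBIC)
b=cv2.resize(d["image"][235:295,350:390],None,fx=5.5,fy=7,interpolation=cv2.INTER_CUBIC);cv2.imwrite("pics/p2.png",np.hstack([a,b]))
E
```

```text
t: 21.55
tcp_pos: [0.5224, -0.0138, 0.1942]
tool_rot: [0.727, 0.687, -0.002, -0.001]
force: [-0.2, 0.5, -0.5]
finger_gap: 0.002
gripper_force: 0.0
t: 22.35
tcp_pos: [0.5224, 0.2032, 0.1932]
tool_rot: [0.727, 0.687, -0.002, -0.0]
force: [0.1, -0.1, -0.3]
finger_gap: 0.001
gripper_force: 0.0
fin 20 y pct [-0.0982 -0.0965 -0.0954 -0.095  -0.0936] x -0.0394 -0.035
blade 19 y pct [-0.119  -0.1176 -0.117  -0.1166 -0.1148] x -0.0474 -0.0434
tab 431 y pct [-0.0849 -0.0836 -0.0825 -0.0815 -0.08  ] x -0.0279 0.0199
fin 3 y pct [-0.0952 -0.0951 -0.0949 -0.0948 -0.0947] x -0.0394 -0.0354
blade 4 y pct [-0.1181 -0.118  -0.1174 -0.1166 -0.1163] x -0.0455 -0.0436
tab 43 y pct [-0.0901 -0.0815 -0.0814 -0.0813 -0.0811] x -0.0271 0.0191
[389.02747364 295.16203205] [377.17006155 291.36563778]
```

View pics/p2.png

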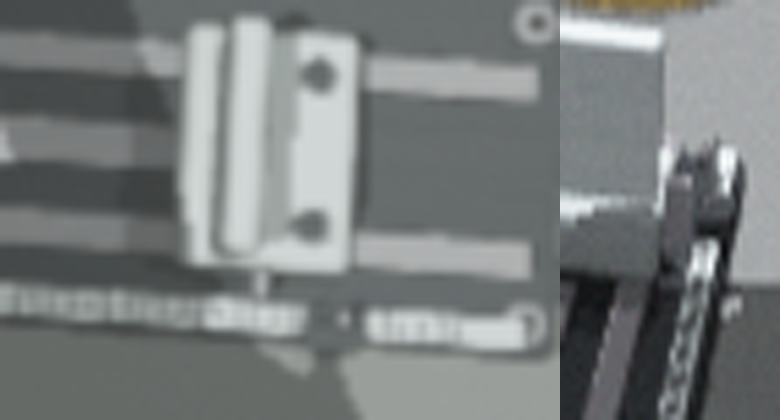

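There is a single pointer, at (262,278), and the blade shows at (345,318). Nothing is visible where a 35 mm offset would put one, so I follow the visible pointer. Both cameras put it 21.5 ± 0.7 mm short. Back to the tab to push 18 mm, then measure.

```bash
python3 -m crank '[{"dp":[0,-0.9,0],"angular":[0,0,0]},{"dp":[0,-0.9,0],"angular":[0,0,0]},{"dp":[0,-0.9,0],"angular":[0,0,0]},{"dp":[0,-0.9,0],"angular":[0,0,0]},{"dp":[0,-0.9,0],"angular":[0,0,0]},{"dp":[0,-0.9,0],"angular":[0,0,0]},{"dp":[0,-0.9,0],"angular":[0,0,0]},{"dp":[0,-0.7,0],"angular":[0,0,0]},{"dp":[0,0,-0.8],"angular":[0,0,0]},{"dp":[0,0,-0.8],"angular":[0,0,0]},{"dp":[0,0,-0.8],"angular":[0,0,0]},{"dp":[0,0,-0.8],"angular":[0,0,0]},{"dp":[0,0,-0.8],"angular":[0,0,0]},{"dp":[0,0,0],"angular":[0,0,0]},{"dp":[0,0,0],"angular":[0,0,0]}]'
python3 - <<'E'
from h import *
plan(W([-.0015,-.0711-.018,.0733]),Rt(0),1)
E
```

```text
t: 23.95
tcp_pos: [0.5224, -0.0083, 0.0733]
tool_rot: [0.727, 0.686, -0.002, -0.001]
force: [0.6, -0.5, 0.9]
finger_gap: -0.001
gripper_force: 0.0
total [-3.600e-02 -1.046e+00  1.000e-03] [ 0.05 -0.24 -0.05] per row n=1 [-3.600e-02 -1.046e+00  1.000e-03] [ 0.05 -0.24 -0.05]
```

```bash
python3 -m crank '[{"dp":[-0.004,-0.1,0],"angular":[0,0,0]},{"dp":[-0.004,-0.1,0],"angular":[0,0,0]},{"dp":[-0.004,-0.1,0],"angular":[0,0,0]},{"dp":[-0.004,-0.1,0],"angular":[0,0,0]},{"dp":[-0.004,-0.1,0],"angular":[0,0,0]},{"dp":[-0.004,-0.1,0],"angular":[0,0,0]},{"dp":[-0.004,-0.1,0],"angular":[0,0,0]},{"dp":[-0.004,-0.1,0],"angular":[0,0,0]},{"dp":[-0.004,-0.1,0],"angular":[0,0,0]},{"dp":[0,-0.08,0],"angular":[0,0,0]},{"dp":[0,-0.06,0],"angular":[0,0,0]},{"dp":[0,0,0],"angular":[0,0,0]},{"dp":[0,0,0],"angular":[0,0,0]}]'
python3 - <<'E'
from h import *
from station import vision,sense
print(B(sense()["tcp_pos"]))
for i in range(3): fin(vision.snapshot("side"))
E
```

```text
t: 25.25
tcp_pos: [0.5214, -0.0382, 0.0737]
tool_rot: [0.727, 0.686, -0.001, -0.001]
force: [0.5, 5.3, 4.2]
finger_gap: 0.003
gripper_force: 2.6
[-0.00145889 -0.08755567  0.07366612]
fin 18 y pct [-0.1141 -0.1128 -0.1122 -0.1105 -0.1085] x -0.0392 -0.0354
blade 18 y pct [-0.1209 -0.1196 -0.1178 -0.117  -0.1161] x -0.0474 -0.0433
tab 349 y pct [-0.1008 -0.0988 -0.0967 -0.0794 -0.0756] x -0.0277 0.02
fin 17 y pct [-0.1143 -0.1135 -0.1126 -0.1121 -0.1107] x -0.0393 -0.0352
blade 19 y pct [-0.1198 -0.1187 -0.1173 -0.1163 -0.1157] x -0.0471 -0.0432
tab 354 y pct [-0.1007 -0.0988 -0.097  -0.0795 -0.0756] x -0.028 0.0198
fin 19 y pct [-0.1142 -0.1133 -0.1119 -0.1109 -0.109 ] x -0.0393 -0.0351
blade 18 y pct [-0.1198 -0.1185 -0.1173 -0.1164 -0.1154] x -0.0473 -0.0435
tab 362 y pct [-0.1003 -0.0985 -0.0966 -0.0797 -0.0757] x -0.0278 0.02
```

```bash
python3 -m crank '[{"dp":[-0.002,-0.05,0],"angular":[0,0,0]},{"dp":[-0.002,-0.05,0],"angular":[0,0,0]},{"dp":[-0.002,-0.05,0],"angular":[0,0,0]},{"dp":[0,-0.02,0],"angular":[0,0,0]},{"dp":[0,0,0],"angular":[0,0,0]},{"dp":[0,0,0],"angular":[0,0,0]},{"dp":[0,0.3,0],"angular":[0,0,0]},{"dp":[0,0.1,0.8],"angular":[0,0,0]},{"dp":[0,0,0.8],"angular":[0,0,0]},{"dp":[0,0,0.8],"angular":[0,0,0]},{"dp":[0,0,0.8],"angular":[0,0,0]},{"dp":[0,0,0.8],"angular":[0,0,0]}]'
python3 -m crank '[{"dp":[0,0.9,0],"angular":[0,0,0]},{"dp":[0,0.9,0],"angular":[0,0,0]},{"dp":[0,0.9,0],"angular":[0,0,0]},{"dp":[0,0.9,0],"angular":[0,0,0]},{"dp":[0,0.9,0.3],"angular":[0,0,0]},{"dp":[0,0.9,0.3],"angular":[0,0,0]},{"dp":[0,0.9,0.3],"angular":[0,0,0]},{"dp":[0,0.9,0.3],"angular":[0,0,0]},{"dp":[0,0.5,0],"angular":[0,0,0]},{"dp":[0,0,0],"angular":[0,0,0]}]'
python3 - <<'E'
from h import *
from station import vision,sense
import cv2
d=vision.snapshot("side")
for i in range(2): fin(vision.snapshot("side"))
t=vision.snapshot("top");fin(t);fit();fit()
a=cv2.resize(t["image"][260:310,365:420],None,fx=9,fy=9,interpolation=cv2.INTER_CUBIC)
b=cv2.resize(d["image"][200:320,300:390],None,fx=3.4,fy=3.75,interpolation=cv2.INTER_CUBIC);cv2.imwrite("pics/p3.png",np.hstack([a,b]))
for p in([-.04,-.1175,.04],[-.0439,-.1175,.042]):print(proj(t,W(p)))
E
```

```text
t: 26.6
tcp_pos: [0.5212, -0.0321, 0.1941]
tool_rot: [0.727, 0.687, -0.002, -0.001]
force: [0.3, 0.1, -0.7]
finger_gap: -0.002
gripper_force: 0.0
t: 27.6
tcp_pos: [0.5211, 0.2003, 0.2291]
tool_rot: [0.726, 0.688, -0.001, -0.001]
force: [-0.1, -1.2, 0.4]
finger_gap: 0.0
gripper_force: 0.0
fin 19 y pct [-0.1195 -0.1186 -0.1168 -0.1163 -0.1156] x -0.0387 -0.0346
blade 19 y pct [-0.1198 -0.1193 -0.1186 -0.1168 -0.1141] x -0.0472 -0.0432
tab 418 y pct [-0.1063 -0.1048 -0.1036 -0.1026 -0.1009] x -0.0279 0.0198
fin 22 y pct [-0.1195 -0.1179 -0.1174 -0.1161 -0.1147] x -0.039 -0.0346
blade 19 y pct [-0.1198 -0.1182 -0.1174 -0.1161 -0.1152] x -0.0474 -0.043
tab 416 y pct [-0.1065 -0.1049 -0.1038 -0.1027 -0.1013] x -0.0279 0.0199
fin 1 y pct [-0.1156 -0.1156 -0.1156 -0.1156 -0.1156] x -0.0379 -0.0379
blade 4 y pct [-0.1182 -0.1182 -0.1173 -0.1163 -0.116 ] x -0.0455 -0.0435
tab 66 y pct [-0.1106 -0.1027 -0.1025 -0.1024 -0.1022] x -0.0276 0.0196
phi 0.445 lever 0.881 perp 0.0143 top r 0.0850 n=248/92
phi 0.448 lever 0.884 perp 0.0142 top r 0.0849 n=249/110
[388.71596503 293.04684832]
[388.75596108 295.14398658]
```

View pics/p3.png

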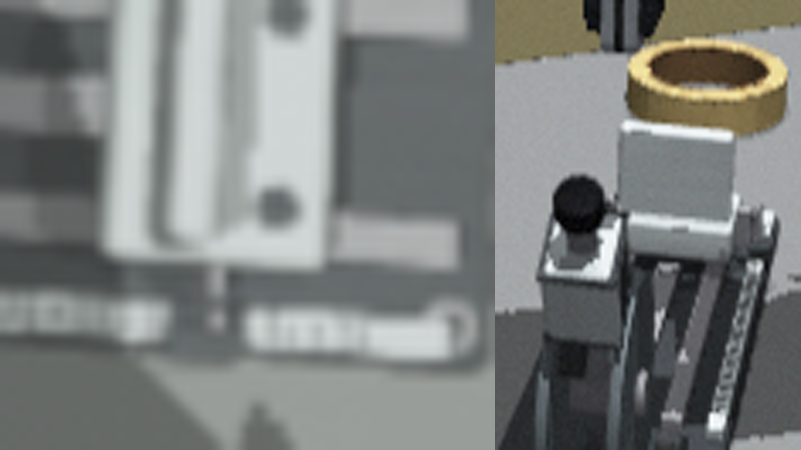

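The pointer (217,280) and blade (217,318) are in line in the top view, and ranges agree within about 1 mm. The lever is over with the collar down, and the robot is clear. Handing in.

```bash
python3 -c "
from station import order
print(order.sign_off())"
```

```text
the job is handed in; nothing more can be done
None
```

I handed the job in at about 28 s: the lever is flipped to about 0.89 rad and held against a 14.6 N push with the collar down in the far notch, and the visible pointer is within about 1 mm of the index mark. The pointer I saw is about 15 mm behind the tab face, not the stated 35 mm; I followed the one in the images, so if 35 mm is right the slide has overrun the mark by about 20 mm.

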